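# Hang the mixing pans away, nested on one hook

### The arm

A 6-joint arm with a two-finger parallel gripper is mounted at the origin on the work surface. World frame = base frame: x ahead of the robot, y to its left, z up, the work surface at z = 0. Lengths are in mm, angles in rad, forces in N, time in s.
With the tool pointing down it reaches from about 275 to 750 mm from the base axis. Payload 10.2 kg.
Tool frame: the origin (TCP) lies at the very end of the fingers, on their centre line; the grasp point (between the pads) lies 19 mm behind it (ctrl.hold_point_z is the distance from the TCP to the grasp point, in mm); z points along the fingers, y is the direction in which the jaws open and shut (so a half turn about z gives the same grasp; the last joint's range is limited). The gripper opens to 85 mm and grips with 20 to 120 N. Pads are 22 mm wide; open, the fingers measure 114 mm over their backs; the gripper's body (76 mm by 85 mm) begins 54 mm behind the grasp point. The pads swing forward as they close: fully open they stand 13 mm farther back than shut.
Start: joints at [-1.498, 0.313, 1.498, -0, 1.331, -0.223], TCP at [153.027, -502.209, 206.994] pointing down, gripper open.
Joint ranges: [-2.94, 2.94], [-0.97, 2.17], [0.19, 2.56], [-1.23, 4.37], [0.02, 3.11], [-2.88, 2.88]. Speed limits (rad/s): [2.39, 2.39, 3.01, 3.14, 3.14, 3.14].

### API

Orientations are given as a unit quaternion [w, x, y, z].
In Python, from rig import readout, cams, workorder, spotter, ctrl gives the robot as it stands.
- The arm moves only by the tool step_arm, never from a script. Its argument "plan" is text: rows parted by semicolons, each of 5 numbers parted by spaces: the shift along the tool's x, y, z in cm, then the turn about the tool's z in degrees, then the opening in per cent of the stroke, from 0 (shut) to 100 (fully open). In form: x y z twist gripper; .... A call has 1 to 10 rows; each row is the pose to reach, as a shift and turn from the pose commanded when the call began, along the tool's axes at that moment; what a row does not reach only later rows make up. A row lasts 1/10 s, in which the tool goes at most 50 mm and 8.59 degrees, less where a joint would pass 70% of its speed; a pose out of reach is approached as far as the arm can. A call with a gripper value outside its range is refused whole. The fingers move at their own pace and stop on an object; "grip_force" is the grip in N (left out, the last holds). Time passes only in rows, so rows that repeat a pose let the fingers close. It gives the time, the measured TCP pose, the force and the opening at its end, in the units of the state.
- readout.sense(): the state, without advancing time (a new reading comes with each control period).
- cams.capture(name): name is "scene" or "top" or "wrist"; returns (picture, depth): 400x640x3 uint8, red, green, blue; 400x640 float32, mm along the optical axis (not along the pixel's ray), 0 where there is no reading.
- cams.camera_info(name): a dict with "vfov" (degrees; the focal length in pixels is half the picture's height over the tangent of half this angle, whatever the lens; pixels are square), "cx", "cy" (the principal point, pixels), "rvec" (rotation vector, rad) and "tvec" (3), from world to camera coordinates, as OpenCV has them. Camera axes: x right, y down, z forward; pixel columns grow to the right and rows downward; lengths in mm; the calibration is good to about 2 mm. A picture is of the moment at which its call begins: read the wrist's pose just before it. camera_info takes no time and is no camera call; for the wrist camera it gives the pose at the moment of the call.
- workorder.finish_job(): hands the job in, once; it reports no verdict.
Trained networks look in the newest picture that a camera, given by its name, has taken for a name from the list of things; names that differ only in an ending like _2 or _b are one class to them, and where a whole thing is asked for, a point or a joint stands for the part that bears it (a point fixed in the world has none). Each returns a list of dicts, best first, with "conf" (0 to 1); they miss things now and then, are a little off and sometimes report something else, mostly with a low value. They report only what shows in the picture. A call takes as long as a camera call.
- spotter.regions_of(camera, target): "pixels" (400x640 bool, what is visible of it) and "extent" ([centre column, centre row, width, height] in pixels, round what is visible of it).
The state is a dict: "time_s": time; "joints": joint angles; "dq": joint speeds; "tau": joint torques, N m; "eef_pos": TCP position; "ee_rot": TCP orientation; "force": force on the tool from outside, world axes, zero at the start; "wrist_torque": the same for the moment, N m; "grip_width": opening from 0.0 (shut) to 1.0 (fully open).
Only numpy, scipy, OpenCV 4.12 (cv2) and the standard library are available. Lean on these libraries where they do the work, as an engineer would, in place of code of your own. Each camera call takes 0.05 s, during which the arm holds its last target. There are 200 camera calls.

### The job

Take the three mixing pans off the drying rail and put them away on the one long hook, one inside the other: the largest first, then the medium, then the small one. Slide each fully back along the hook until it is seated and press it home gently but firmly (the largest against the rubber buffer, the others against the pan before), never forcing anything; at the end all three hang still and close together, let go, with the other things on the table left where they are.

Things in the scene. Friction and masses are not known exactly. Their poses are not given: they have to be found in the camera images.
- large_pan: largest steel pan, 320 g, flat-sided wooden handle. Origin: centre of the slot in the handle's thick butt; x along the slot, to what it hangs from; z up; pan below. Butt 28 mm thick (x), 24 wide (y), 17 mm above and below the origin; slot 14 wide, 22 high. Handle below it 16 thick (x), 24 wide (y), to 70 mm down; steel tang to the bowl
- medium_pan: middle-sized steel pan, 250 g, flat-sided wooden handle. Origin: centre of the slot in the handle's thick butt; x along the slot, to what it hangs from; z up; pan below. Butt 28 mm thick (x), 24 wide (y), 17 mm above and below the origin; slot 14 wide, 22 high. Handle below it 16 thick (x), 24 wide (y), to 92 mm down; steel tang to the bowl
- small_pan: smallest steel pan, 180 g, flat-sided wooden handle. Origin: centre of the slot in the handle's thick butt; x along the slot, to what it hangs from; z up; pan below. Butt 28 mm thick (x), 24 wide (y), 17 mm above and below the origin; slot 14 wide, 22 high. Handle below it 16 thick (x), 24 wide (y), to 116 mm down; steel tang to the bowl
- large_rim (a point): centre of the largest pan's rim, its mouth (facing -x of the pan). Rim 140 mm across, 8 mm in front of (-x) and 160 mm below the pan's origin; bowl 42 mm deep to +x, narrowing to half. Any pan: grip its butt by the flat sides (y), fingers down, 15 to 35 mm below the origin, the peg or hook passing between the fingers; fingers over 24 mm wide sit 5 mm to the front (-x), clear of the pan behind
- medium_rim (a point): centre of the middle-sized pan's rim, its mouth (facing -x of the pan). Rim 104 mm across, 8 mm in front of (-x) and 170 mm below the pan's origin; bowl 50 mm deep to +x, narrowing to half
- small_rim (a point): centre of the smallest pan's rim, its mouth (facing -x of the pan). Rim 72 mm across, 8 mm in front of (-x) and 178 mm below the pan's origin; bowl 46 mm deep to +x, narrowing to half
- hook: the one long steel hook on the grey post: 8 mm round bar, level, pointing to -x of its frame. Origin: on the bar's axis at the post's front face, 270 mm above the table. Straight for 164 mm, then turned up, ending 8 mm higher (axis) at 176 mm. Springy: its end sags 1 mm per 3 N. A pan hanging on it has its origin 7 mm below the bar's axis and fills 28 mm of its length
- stand: grey post (30 x 40 mm, 284 high) on a base plate (200 x 150 x 10), fixed. Carries the hook and, on the hook's root, a black rubber buffer sleeve 28 mm across. Origin: on the table below the post's front face; axes as the hook. The sleeve's front end is 32 to 58 mm from the post, unmeasured, different each time; it yields 1 mm per 5 N, up to 4 mm, then is hard
- rail: wooden drying rail, fixed: level slat 500 mm long, 18 thick, top 287 mm above the table. Origin: on the table below the middle of its front face. Three 8 mm steel pegs to -x at y = -130, 0, 130 mm, 270 mm high, straight for 42 mm, then turned up 6 mm, ending at 50 mm. A pan on each, in any order, origin 17 to 24 mm before the slat and 7 mm below the peg's axis
- tape_roll: bystander, loose: roll of paper tape lying flat, 90 mm across, 24 mm high; origin under its middle
- ink_tin: bystander, loose: low ink tin, 72 mm across, 45 mm high; origin under its middle
- spray_can: bystander, loose: spray can, 54 mm across, 170 mm high; origin under its middle
- varnish_bottle: bystander, loose: green glass bottle, 64 mm across, 200 mm high; origin under its middle
- water_bowl: bystander, loose: white bowl, 90 mm across, 42 mm high; origin under its middle
- brayer: bystander, loose: ink roller lying down, roller 40 mm thick and 100 mm long along x, handle to +y, 145 mm; origin on the table under the roller
- brush_pot: bystander, loose: terracotta pot of brushes, 96 mm across, about 250 mm high; origin under its middle
- spatula: bystander, loose: palette spatula lying flat, 200 mm long along x; origin under its middle

How it is judged:
By the outcome, as a careful person would: the job done as asked, in the order asked, and still so for the second after the job is handed in, with the robot touching nothing.
It also fails if it takes over 72 s, if anything falls off the work surface, if the arm or the gripper's body presses on something with over 40 N, if the wrist force passes 120 N, or if a joint passes its speed limit or range.

## Working session

There is one attempt and no reset: what is moved stays moved. The work goes in short steps, Python scripts to look and compute and a tool call to move; the robot and the scene stay as the last step left them, time stands still between calls to the robot, and variables do not carry over. Pictures are saved under pics/ and viewed, about 8 in all and at most 12, crops included, and the job is handed in when it is done.

Besides the shell and the picture viewer there is one more tool, called in YAML: its name, and indented under it one key for each argument. step_arm: Moves the arm, as the interface text tells. Its arguments: {"type":"object","properties":{"plan":{"type":"string"},"grip_force":{"type":"number"}},"required":["plan"]}

```bash
ls; mkdir -p pics
cat > h.py <<'E'
import numpy as np, cv2
from rig import readout, cams, workorder, spotter, ctrl
def info(n):
    c=cams.camera_info(n); f=200/np.tan(np.radians(c['vfov'])/2)
    R=cv2.Rodrigues(np.array(c['rvec'],float))[0]; return f,c['cx'],c['cy'],R,np.array(c['tvec'],float).ravel()
def cloud(n,d,c=None):
    f,cx,cy,R,t=c or info(n); v,u=np.mgrid[0:400,0:640]
    P=np.stack([(u-cx)/f*d,(v-cy)/f*d,d],-1); W=(P-t)@R; W[d<=0]=np.nan; return W
def proj(n,p,c=None):
    f,cx,cy,R,t=c or info(n); q=np.atleast_2d(p)@R.T+t; return np.c_[f*q[:,0]/q[:,2]+cx,f*q[:,1]/q[:,2]+cy]
E
python3 - <<'E'
from h import *
s=readout.sense(); print(s, ctrl.hold_point_z)
for n in ['scene','top']:
    im,d=cams.capture(n); W=cloud(n,d); np.savez(f'{n}.npz',im=im,d=d,W=W)
    cv2.imwrite(f'pics/{n}0.png',im[:,:,::-1])
    f,cx,cy,R,t=info(n); print(n,f,cx,cy,(-R.T@t).round(),R[2].round(2))
    for k in ['large_pan','medium_pan','small_pan','hook','stand','rail','tape_roll','ink_tin','spray_can','varnish_bottle','water_bowl','brayer','brush_pot','spatula']:
        for r in spotter.regions_of(n,k)[:1]:
            w=W[r['pixels']]; print(k,round(r['conf'],2),np.round(r['extent']),np.nanmedian(w,0).round(),np.nanpercentile(w,3,axis=0).round(),np.nanpercentile(w,97,axis=0).round())
E
```

```text
pics
{'time_s': 0.0, 'joints': array([-1.49840497e+00,  3.13443259e-01,  1.49845658e+00,  5.90845546e-06,
        1.33099354e+00, -2.23376255e-01]), 'dq': array([-4.81929875e-05, -1.42631547e-03, -1.98910077e-04, -1.34765486e-03,
       -3.06280555e-04, -4.32580275e-04]), 'tau': array([ 8.83125012e-04, -4.12272120e+01, -2.59736180e+01, -1.67878688e-04,
        4.23670150e-03, -6.83025263e-06]), 'eef_pos': array([ 153.00406089, -501.90314837,  206.43120653]), 'ee_rot': array([-6.48295848e-04,  9.89084999e-01,  1.47344639e-01,  5.19120599e-05]), 'force': array([ 1.08054936, -0.22801233,  1.3790418 ]), 'wrist_torque': array([0.00809815, 0.03662181, 0.03203189]), 'grip_width': 0.9950215358004443} 18.700000000000003
scene 363.94384783988403 318.97015871948594 200.2896033361695 [1277.  394.  980.] [-0.63 -0.32 -0.71]
large_pan 0.97 [232. 175.  37.  60.] [ 612. -291.  136.] [ 584. -351.   65.] [ 629. -240.  278.]
medium_pan 0.65 [262. 187.  28.  61.] [ 604. -165.  123.] [ 460. -298.   -1.] [ 634. -128.  278.]
small_pan 0.67 [297. 199.  21.  61.] [590. -39. 113.] [572. -69.  74.] [620. -13. 
[... 1657 characters left out ...]
 67.] [ 607. -149.   16.] [ 538. -404.   -2.] [686.  59. 288.]
ink_tin 0.71 [311. 255.  21.  20.] [429.  82.  44.] [399.  51.  32.] [460. 112.  48.]
spray_can 0.68 [406. 142.  25.  34.] [ 768. -214.  147.] [ 754. -243.   15.] [ 803. -196.  173.]
varnish_bottle 0.9 [332. 137.  21.  39.] [786.  12. 129.] [770. -18.   8.] [818.  39. 201.]
water_bowl 0.59 [373. 266.  25.  27.] [ 397. -119.   18.] [ 360. -154.    2.] [434. -81.  42.]
brayer 0.78 [209. 274.  57.  38.] [357. 364.  27.] [314. 330.   1.] [419. 485.  41.]
brush_pot 0.83 [195. 188.  48.  30.] [648. 436.  74.] [605. 386.   1.] [693. 475. 220.]
spatula 0.59 [445. 283.  64.  20.] [ 330. -297.    3.] [ 306. -415.   -2.] [ 363. -242.   21.]
```

Run:
```python
from h import *
a=np.load('top.npz');b=np.load('scene.npz')
A=cv2.resize(a['im'][150:300,180:500],(800,375)); B=cv2.resize(b['im'][140:330,190:510],(800,475))
cv2.imwrite('pics/a.png',np.vstack([A[:, :, ::-1],B[:, :, ::-1]])[:600] if 0 else cv2.resize(np.vstack([A,B]),(560,595))[:,:,::-1])
def fit(P,n):
    c=np.median(P,0);vx,vy,x,y=cv2.fitLine(P[:,:2].astype(np.float32),cv2.DIST_HUBER,0,.01,.01).ravel();print(n,len(P),'pt',(x,y),'yaw',np.degrees(np.arctan2(vy,vx)),'z',np.nanmedian(P[:,2]))
for n,z in(('top',a),('scene',b)):
    W=z['W'].reshape(-1,3); W=W[~np.isnan(W[:,0])]
    sl=W[(W[:,2]>282)&(W[:,2]<293)&(W[:,1]<90)&(W[:,0]>590)&(W[:,0]<700)]; fit(sl,n+' slat'); print(sl.min(0),sl.max(0))
    hk=W[(W[:,2]>262)&(W[:,2]<280)&(W[:,1]>190)&(W[:,1]<260)&(W[:,0]<650)&(W[:,0]>480)]; fit(hk,n+' hook');print(hk.min(0),hk.max(0))
    po=W[(W[:,2]>278)&(W[:,1]>190)&(W[:,1]<270)&(W[:,0]>630)&(W[:,0]<730)];print('post',np.percentile(po,[2,50,98],axis=0).round())
    for y in(-294,-165,-37):
        bt=W[(W[:,2]>272)&(W[:,2]<284)&(abs(W[:,1]-y)<60)&(W[:,0]>560)&(W[:,0]<640)];print('butt',y,len(bt),np.percentile(bt,[5,50,95],axis=0).round(1).tolist())
```

```text
top slat 1416 pt (np.float32(618.0757), np.float32(-172.17084)) yaw -86.74297 z 286.03207834974114
[ 590.08941901 -421.24688535  282.03106475] [661.87925977  75.35400468 292.64876191]
top hook 213 pt (np.float32(566.39655), np.float32(223.67015)) yaw -2.202029 z 273.1155134101792
[486.68685794 208.59705402 262.13019558] [649.19836535 234.88773453 279.95676589]
post [[631. 202. 278.]
 [674. 221. 283.]
 [695. 239. 289.]]
butt -294 221 [[572.3, -338.8, 272.9], [603.9, -302.7, 279.3], [630.5, -249.9, 283.6]]
butt -165 209 [[572.3, -209.7, 273.5], [600.8, -174.1, 279.3], [622.9, -120.1, 283.8]]
butt -37 193 [[568.1, -80.7, 273.2], [592.3, -44.6, 279.5], [615.4, 9.4, 283.5]]
scene slat 806 pt (np.float32(621.24646), np.float32(-158.18596)) yaw -86.82211 z 285.3475860381741
[ 595.67759917 -420.52092873  282.04305157] [663.08508855  76.28075194 290.04662893]
scene hook 149 pt (np.float32(571.34576), np.float32(226.00937)) yaw -0.014465913 z 272.0922989644056
[491.80947786 209.23841895 262.87851267] [649.63553853 235.97346087 279.99607572]
post [[633. 203. 278.]
 [677. 222. 282.]
 [698. 240. 287.]]
butt -294 160 [[582.2, -344.1, 273.2], [631.5, -302.5, 278.5], [637.7, -242.9, 283.3]]
butt -165 168 [[579.2, -216.3, 273.2], [624.3, -171.3, 278.3], [629.7, -111.8, 283.6]]
butt -37 203 [[572.3, -86.7, 272.8], [617.0, -40.7, 278.3], [622.8, 13.3, 283.7]]
```

View pics/a.png

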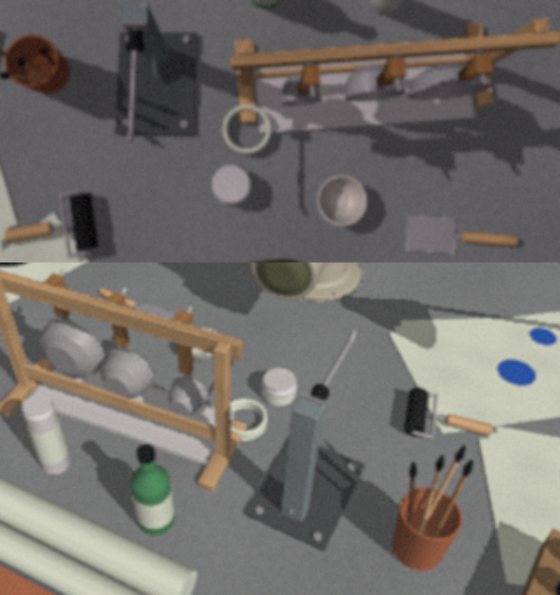

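step_arm:
  plan: "44.7 -7.2 -15.4 13.7 100;44.7 -7.2 -15.4 13.7 100;44.7 -7.2 -15.4 13.7 100;44.7 -7.2 -15.4 13.7 100;44.7 -7.2 -15.4 13.7 100;44.7 -7.2 -15.4 13.7 100;44.7 -7.2 -15.4 13.7 100;44.7 -7.2 -15.4 13.7 100;44.7 -7.2 -15.4 13.7 100;44.7 -7.2 -15.4 13.7 100"
  grip_force: 50

```text
time_s: 2.5
eef_pos: [561.9, -301.0, 361.9]
ee_rot: [0.0, 1.0, 0.029, 0.001]
force: [0.4, 0.9, 1.0]
grip_width: 1.003
```

```bash
cat >> h.py <<'E'
def yaw():
    w,x,y,z=readout.sense()['ee_rot']; return np.arctan2(2*(x*y+w*z),1-2*(y*y+z*z))
def go(tgt,yawdeg):
    s=readout.sense(); p=s['eef_pos']; a=yaw(); d=np.array(tgt)-p
    print('at',p.round(1),'yaw',np.degrees(a).round(2),'row cm/deg:',np.round([(d[0]*np.cos(a)+d[1]*np.sin(a))/10,(d[0]*np.sin(a)-d[1]*np.cos(a))/10,-d[2]/10,np.degrees(a)-yawdeg],2))
def shot(name):
    c=info('wrist'); im,d=cams.capture('wrist'); cv2.imwrite(f'pics/{name}.png',im[:,:,::-1]); return im,d,cloud('wrist',d,c),c
E
python3 - <<'E'
from h import *
im,d,W,c=shot('w1'); np.savez('w1.npz',im=im,d=d,W=W)
f,cx,cy,R,t=c; print((-R.T@t).round(),R[2].round(2)); go([560,-303,360],3.2)
P=W.reshape(-1,3);P=P[~np.isnan(P[:,0])]
sl=P[(P[:,2]>282)&(P[:,2]<292)&(P[:,0]>590)];print('slat',len(sl),sl.min(0),sl.max(0))
for y in(-303,-173):
    b=P[(P[:,2]>273)&(P[:,2]<284)&(abs(P[:,1]-y)<25)&(P[:,0]>560)&(P[:,0]<611)];print(len(b),np.percentile(b,[3,50,97],axis=0).round(1).tolist() if len(b) else 0)
E
```

```text
[ 644. -295.  528.] [-0.32 -0.02 -0.95]
at [ 564.4 -299.2  362.2] yaw 3.52 row cm/deg: [-0.46  0.35  0.22  0.32]
slat 14999 [ 602.69254022 -421.28128891  282.01591232] [660.0807022  -79.06370081 288.80629131]
1508 [[565.9, -314.5, 273.8], [591.7, -303.6, 279.2], [606.5, -292.0, 280.6]]
1727 [[563.3, -185.7, 273.6], [590.2, -174.9, 279.0], [606.0, -162.2, 280.5]]
```

View pics/w1.png

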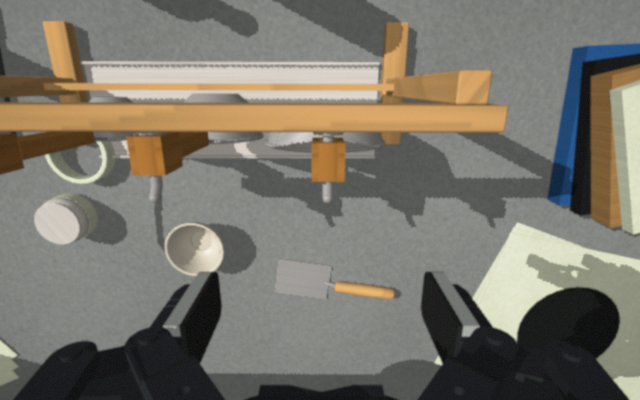

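Run:
```python
from h import *
z=np.load('w1.npz'); W=z['W'];P=W.reshape(-1,3);P=P[~np.isnan(P[:,0])]
sl=P[(abs(P[:,2]-287)<2.5)&(P[:,0]>590)&(P[:,0]<650)]
# front edge per y-bin
ys=np.arange(-410,-90,10);fe=[];be=[]
for y in ys:
    s=sl[abs(sl[:,1]-y)<5,0]; fe.append(np.percentile(s,1));be.append(np.percentile(s,99))
for e in(fe,be):
    k=np.polyfit(ys,e,1);print('x=',k,'at -173:',np.polyval(k,-173),'at -303',np.polyval(k,-303))
for y in(-303,-173):
    b=P[(abs(P[:,2]-280)<1.3)&(abs(P[:,1]-y)<30)&(P[:,0]>560)&(P[:,0]<608)].astype(np.float32)
    r=cv2.minAreaRect(b[:,:2]);print(len(b),r,np.median(b[:,2]))
    p=P[(abs(P[:,2]-273)<3)&(abs(P[:,1]-y)<12)&(P[:,0]>545)&(P[:,0]<578)];print('peg',len(p),np.median(p,0), p[:,0].min())
```

```text
x= [-5.60406210e-02  5.98303147e+02] at -173: 607.9981739412772 at -303 615.2834546701679
x= [-7.88206796e-02  6.11163510e+02] at -173: 624.7994879118112 at -303 635.0461762535117Traceback (most recent call last):
  File "<stdin>", line 12, in <module>
cv2.error: OpenCV(4.12.0) /io/opencv/modules/imgproc/src/convhull.cpp:143: error: (-215:Assertion failed) total >= 0 && (depth == CV_32F || depth == CV_32S) in function 'convexHull'
```

Run:
```python
from h import *
z=np.load('w1.npz'); W=z['W'];P=W.reshape(-1,3);P=P[~np.isnan(P[:,0])]
for y in(-303,-173):
    b=P[(abs(P[:,2]-279.5)<1.8)&(abs(P[:,1]-y)<30)&(P[:,0]>570)&(P[:,0]<611)]
    print(len(b),np.percentile(b,[1,5,50,95,99],axis=0).round(1).tolist())
    p=P[(abs(P[:,2]-273)<4)&(abs(P[:,1]-y)<12)&(P[:,0]>545)&(P[:,0]<575)];print('peg',len(p),np.median(p,0))
go([594,-303.5,330],3.2)
```

```text
1280 [[579.1, -315.2, 277.9], [580.4, -314.2, 278.2], [593.1, -303.2, 279.3], [605.5, -292.4, 280.4], [606.6, -291.3, 280.8]]
peg 118 [ 571.31257172 -304.36564595  274.11846773]
1408 [[576.1, -185.8, 277.8], [577.3, -184.7, 278.1], [590.8, -173.7, 279.2], [604.7, -162.6, 280.3], [606.8, -161.5, 280.8]]
peg 236 [ 565.9854233  -176.59886311  273.31170197]
at [ 564.4 -299.2  362.2] yaw 3.52 row cm/deg: [2.93 0.61 3.22 0.32]
```

step_arm:
  plan: "2.5 0.55 2 0.3 100;2.5 0.55 4 0.3 100;2.5 0.55 6 0.3 100;2.5 0.55 8 0.3 100;2.5 0.55 10 0.3 100;2.5 0.55 12 0.3 100;2.5 0.55 13.2 0.3 100;2.5 0.55 13.8 0.3 100;2.5 0.55 13.8 0.3 100;2.5 0.55 13.8 0.3 100"

```text
time_s: 3.55
eef_pos: [585.2, -307.3, 224.0]
ee_rot: [0.0, 1.0, 0.026, 0.001]
force: [0.1, 0.2, 0.6]
grip_width: 1.0
```

```bash
python3 -c "
from h import *
s=readout.sense();print(s['force']);go([590,-303.3,223.5],3.2)"
```

```text
[0.1059581  0.21060746 0.61611983]
at [ 585.2 -307.3  224. ] yaw 2.95 row cm/deg: [ 0.5  -0.38  0.05 -0.25]
```

step_arm:
  plan: "0.5 -0.38 0.05 -0.25 100;0.5 -0.38 0.05 -0.25 100;0.5 -0.38 0.05 -0.25 60;0.5 -0.38 0.05 -0.25 40;0.5 -0.38 0.05 -0.25 20;0.5 -0.38 0.05 -0.25 10;0.5 -0.38 0.05 -0.25 10;0.5 -0.38 0.05 -0.25 10;0.5 -0.38 0.05 -0.25 10;0.5 -0.38 0.05 -0.25 10"
  grip_force: 50

```text
time_s: 4.55
eef_pos: [589.7, -303.3, 222.8]
ee_rot: [0.0, 1.0, 0.028, 0.0]
force: [0.4, -2.2, 1.8]
grip_width: 0.274
```

```bash
python3 -c "
from h import *
s=readout.sense();print(s['force'],s['wrist_torque']);go([590,-303.3,233.5],3.2)"
```

```text
[ 0.43948413 -2.23921882  1.81368929] [-0.1903591  -0.02022348  0.02491317]
at [ 589.7 -303.3  222.8] yaw 3.19 row cm/deg: [ 0.03  0.   -1.07 -0.01]
```

step_arm:
  plan: "0 0 -0.3 0 10;0 0 -0.7 0 10;0 0 -1.0 0 10;0 0 -1.05 0 10;-1 0 -1.05 0 10;-2 0 -1.05 0 10;-3 0 -1.05 0 10;-4 0 -1.05 0 10;-5 0 -1.05 0 10;-6 0 -1.05 0 10"

```text
time_s: 5.55
eef_pos: [529.3, -306.3, 232.8]
ee_rot: [-0.0, 1.0, 0.028, -0.0]
force: [0.4, 0.0, -3.0]
grip_width: 0.276
```

step_arm:
  plan: "-1 0 0 0 10;-2 0 -1 0 10;-3 0 -3 0 10;-4 0 -5 0 10;-5 0 -7 0 10;-5 0 -7 0 10"

```text
time_s: 6.15
eef_pos: [479.7, -309.9, 306.6]
ee_rot: [0.002, 1.0, 0.028, 0.002]
force: [0.4, 0.5, -2.7]
grip_width: 0.274
```

```bash
python3 -c "
from h import *
s=readout.sense();print(s['force'],s['wrist_torque'],s['joints'].round(2));go([440,226,320],-1.6)"
```

```text
[ 0.44871073  0.45748019 -2.72210036] [0.01012363 0.10795282 0.01514111] [-0.78  0.37  1.16 -0.    1.6   0.74]
at [ 479.7 -309.9  306.6] yaw 3.16 row cm/deg: [ -1.01 -53.73  -1.34   4.76]
```

step_arm:
  plan: "0 -1 -0.5 1 10;0 -3 -1 2 10;0 -6 -1.3 3 10;0 -9.5 -1.3 4 10;0 -13 -1.3 4.8 10;0 -16.5 -1.3 4.8 10;-0.5 -20 -1.3 4.8 10;-0.5 -23.5 -1.3 4.8 10;-0.5 -27 -1.3 4.8 10;-0.5 -30 -1.3 4.8 10"

```text
time_s: 7.15
eef_pos: [457.4, -7.4, 315.3]
ee_rot: [-0.0, 1.0, -0.014, -0.001]
force: [0.3, 0.6, -3.5]
grip_width: 0.275
```

step_arm:
  plan: "0 -3 0 0 10;-0 -6 0 0 10;0 -9.5 0 0 10;0 -13 0 0 10;0 -16.5 0 0 10;0 -19.5 0 0 10;0 -22 0 0 10;0 -23.3 0 0 10;0 -23.7 0 0 10;0 -23.7 0 0 10"

```text
time_s: 8.15
eef_pos: [464.6, 226.9, 315.6]
ee_rot: [0.0, 1.0, -0.014, -0.0]
force: [0.4, -0.5, -3.5]
grip_width: 0.273
```

Run:
```python
from h import *
s=readout.sense();print(s['force']);go([440,226,320],-1.6)
im,d,W,c=shot('w2'); np.savez('w2.npz',im=im,d=d,W=W); f,cx,cy,R,t=c; print((-R.T@t).round(),R[2].round(2))
P=W.reshape(-1,3);P=P[~np.isnan(P[:,0])]
h=P[(P[:,2]>260)&(P[:,2]<292)&(P[:,0]>470)&(P[:,0]<660)&(abs(P[:,1]-224)<14)];print(len(h))
for x in range(480,660,8):
    q=h[abs(h[:,0]-x)<4]
    if len(q)>4: print(x,len(q),np.median(q[:,1]).round(1),np.percentile(q[:,1],[3,97]).round(1),np.percentile(q[:,2],[50,97]).round(1))
```

```text
[ 0.40587927 -0.45452509 -3.46281367]
at [464.6 226.9 315.6] yaw -1.59 row cm/deg: [-2.46  0.16 -0.44  0.01]
[547. 226. 482.] [-0.32  0.01 -0.95]
2801
488 125 228.0 [224.4 231.6] [280.  281.5]
496 199 227.8 [224.1 231.4] [276.1 279.4]
504 173 227.6 [223.9 231.2] [272.6 274.4]
512 176 227.3 [223.7 230.9] [272.7 274.1]
520 183 227.1 [223.5 230.8] [272.4 273.9]
528 198 227.3 [223.3 231. ] [272.6 274. ]
536 198 226.7 [223.1 230.7] [272.5 273.9]
544 206 226.8 [222.9 230.4] [272.5 274.2]
552 211 226.3 [222.8 230.1] [272.4 274.1]
560 222 226.2 [222.6 229.8] [272.5 274.1]
568 223 226.1 [222.4 229.5] [272.6 274.1]
576 230 225.5 [222.2 229.2] [272.4 273.9]
584 238 225.5 [222. 229.] [272.5 274. ]
592 51 225.6 [221.9 229. ] [272.3 274.1]
```

View pics/w2.png

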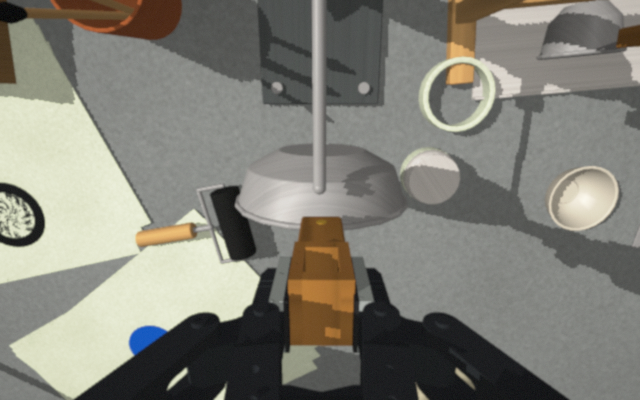

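Run:
```python
from h import *
z=np.load('w2.npz');W=z['W'];im=z['im'];P=W.reshape(-1,3);P=P[~np.isnan(P[:,0])]
zt=315.6+40+17
b=P[(P[:,2]>zt-12)&(P[:,2]<zt+8)&(abs(P[:,1]-227)<20)&(P[:,0]>445)&(P[:,0]<490)];print(len(b),np.median(b[:,2]))
print(np.percentile(b,[1,5,50,95,99],axis=0).round(1).tolist())
for x in range(448,490,4):
    q=b[(abs(b[:,0]-x)<2)&(b[:,2]>np.median(b[:,2])-2)]
    if len(q)>9:print(x,np.percentile(q[:,1],[2,98]).round(1),np.median(q[:,2]).round(1))
go([450,228.9,234],-1.45)
```

```text
6683 372.15323471670143
[[454.3, 209.2, 361.3], [455.9, 212.6, 364.9], [472.4, 227.5, 372.2], [481.7, 241.8, 377.2], [482.2, 245.0, 379.6]]
452 [214.3 234.5] 372.2
456 [215.1 241. ] 372.5
460 [214.8 241.1] 372.5
464 [214.7 241. ] 372.4
468 [214.5 240.9] 372.3
472 [213.4 241.4] 372.3
476 [209.5 245.3] 372.4
480 [215.8 238.9] 371.9
484 [219.8 238.8] 371.8
at [464.7 226.4 315.8] yaw -1.64 row cm/deg: [-1.48 -0.21  8.18 -0.19]
```

step_arm:
  plan: "-0.8 -0.1 0 -0.2 10;-1.5 -0.1 0 -0.2 10;-1.5 -0.1 1 -0.2 10;-1.5 -0.1 3 -0.2 10;-1.5 -0.1 5 -0.2 10;-1.5 -0.1 6.5 -0.2 10;-1.5 -0.1 7.6 -0.2 10;-1.5 -0.1 8.1 -0.2 10;-1.5 -0.1 8.1 -0.2 10;-1.5 -0.1 8.1 -0.2 10"

```text
time_s: 9.2
eef_pos: [450.1, 228.4, 235.6]
ee_rot: [-0.0, 1.0, -0.012, 0.001]
force: [0.5, 0.2, -3.3]
grip_width: 0.275
```

Run:
```python
from h import *
im,d,W,c=shot('w3'); np.savez('w3.npz',im=im,d=d,W=W)
s=readout.sense();print(s['force']);go([450,227.8,234.6],-1.45)
P=W.reshape(-1,3);P=P[~np.isnan(P[:,0])]
zt=234.6+39.6+17
b=P[(abs(P[:,2]-zt)<2.5)&(abs(P[:,1]-228)<20)&(P[:,0]>435)&(P[:,0]<475)];print(np.median(b[:,2]))
for x in range(440,474,4):
    q=b[(abs(b[:,0]-x)<2)]
    if len(q)>9:print(x,np.percentile(q[:,1],[2,98]).round(1))
h=P[(P[:,2]>266)&(P[:,2]<286)&(P[:,0]>472)&(P[:,0]<660)&(abs(P[:,1]-227)<8)]
for x in range(480,600,16):
    q=h[abs(h[:,0]-x)<8]
    if len(q)>4: print(x,len(q),np.median(q[:,1]).round(1),np.percentile(q[:,1],[2,98]).round(1),np.percentile(q[:,2],[50,97]).round(1))
```

```text
[ 0.1420709  -0.44157635 -3.47742073]
at [450.1 228.4 235.7] yaw -1.4 row cm/deg: [-0.01  0.06  0.11  0.05]
292.0808828521841
440 [218.3 240.7]
444 [218.1 240.9]
448 [218.  240.7]
452 [218.  240.6]
456 [209.3 240.4]
460 [211.6 245.7]
464 [217.4 245.7]
468 [217.4 240.4]
480 76 228.0 [224.8 231.5] [279.9 281.6]
496 994 228.0 [224.2 231.8] [276.2 281.2]
512 928 227.5 [223.8 231.4] [272.5 273.9]
528 1032 227.0 [223.2 230.8] [272.5 274.2]
544 1179 226.5 [222.6 230.3] [272.4 274.1]
560 555 226.5 [222.5 230.2] [272.5 273.9]
```

step_arm:
  plan: "0.5 0 0.1 0 10;1.2 0 0.1 0 10;2 0 0.1 0 10;2.8 0 0.1 0 10;3.6 0 0.1 0 10;4.4 0 0.1 0 10;5.2 0 0.1 0 10;6 0 0.1 0 10;6.6 0 0.2 0 10;7.2 0 0.4 0 10"

```text
time_s: 10.25
eef_pos: [522.3, 226.6, 230.9]
ee_rot: [-0.0, 1.0, -0.012, 0.0]
force: [-0.1, -0.9, -4.3]
grip_width: 0.274
```

Run:
```python
from h import *
s=readout.sense();print(s['force'],s['wrist_torque']);go([450,227.8,230],-1.55)
im,d,W,c=shot('w4')
P=W.reshape(-1,3);P=P[~np.isnan(P[:,0])]
h=P[(P[:,2]>262)&(P[:,2]<290)&(P[:,0]>540)&(P[:,0]<670)&(abs(P[:,1]-225)<22)]
for x in range(548,680,6):
    q=h[abs(h[:,0]-x)<3]
    if len(q)>4: print(x,len(q),np.median(q[:,1]).round(1),np.percentile(q[:,1],[2,98]).round(1),np.percentile(q[:,2],[50,97]).round(1))
```

```text
[-0.14626803 -0.92702124 -4.31200001] [ 0.04688217  0.0459925  -0.0477939 ]
at [522.3 226.6 230.9] yaw -1.4 row cm/deg: [-7.23  0.06  0.09  0.15]
548 285 226.6 [222.8 230.2] [272.6 273.9]
554 290 226.2 [222.7 230. ] [272.5 273.9]
560 305 226.1 [222.6 229.8] [272.5 274. ]
566 323 225.9 [222.1 229.6] [272.5 274.1]
572 332 225.7 [222.  229.4] [272.6 274. ]
578 356 225.9 [221.9 229.6] [272.7 274.1]
584 369 225.5 [221.9 229.4] [272.6 274.1]
590 400 225.3 [221.4 229.2] [272.6 274.2]
596 415 225.2 [221.3 229. ] [272.4 274.2]
602 417 225.0 [221.2 228.8] [272.5 274.2]
608 445 224.9 [221.2 228.6] [272.7 274.2]
614 471 224.7 [220.7 228.4] [272.6 274.2]
620 495 224.4 [220.7 228.2] [272.6 274.2]
626 2049 224.2 [211.8 236.6] [279.  283.4]
632 25 236.7 [222.3 238.1] [275.  277.7]
```

step_arm:
  plan: "0.8 0 0.1 0.2 10;1.8 0 0.1 0.3 10;2.8 0 0.1 0.3 10;3.8 0.02 0.2 0.3 10;4.8 0.03 0.2 0.3 10;5.8 0.04 0.3 0.3 10;6.6 0.05 0.4 0.3 10;7.3 0.05 0.4 0.3 10;7.8 0.05 0.4 0.3 10;8.0 0.05 0.4 0.3 10"

```text
time_s: 11.3
eef_pos: [602.1, 224.1, 226.9]
ee_rot: [-0.0, 1.0, -0.015, -0.0]
force: [0.2, -0.5, -3.3]
grip_width: 0.276
```

step_arm:
  plan: "0.1 0 0 0 10;0.2 0 0.05 0 10;0.3 0 0.1 0 10;0.4 0 0.1 0 10;0.4 0 0.1 0 10"

```text
time_s: 11.8
eef_pos: [605.8, 224.0, 226.0]
ee_rot: [0.0, 1.0, -0.015, 0.0]
force: [-0.5, 1.3, -3.4]
grip_width: 0.273
```

Run:
```python
from h import *
s=readout.sense();print(s['force'],s['wrist_torque']);go([606,224,225],-1.75)
```

```text
[-0.4807305   1.26106625 -3.40503538] [0.0147283  0.05561244 0.01684568]
at [605.8 224.  226. ] yaw -1.7 row cm/deg: [0.02 0.   0.1  0.05]
```

step_arm:
  plan: "0.05 0 0.1 0 10;0.05 0 0.2 0 10;0.1 0 0.2 0 10;0.15 0 0.2 0 10;0.2 0 0.2 0 10;0.2 0 0.2 0 10"

```text
time_s: 12.4
eef_pos: [607.6, 224.0, 224.0]
ee_rot: [0.0, 1.0, -0.015, -0.0]
force: [-1.4, 0.5, -5.0]
grip_width: 0.269
```

Run:
```python
from h import *
s=readout.sense();print(s['force'],s['wrist_torque']);go([606,224,225],-1.75)
```

```text
[-1.3939183   0.47373194 -5.01025051] [-0.03962979  0.28018395 -0.03524525]
at [607.6 224.  224. ] yaw -1.7 row cm/deg: [-0.16  0.   -0.1   0.05]
```

step_arm:
  plan: "0.05 0 0 0 10;0.1 0 0 0 10;0.15 0 0 0 10;0.15 0 0 0 10"

```text
time_s: 12.8
eef_pos: [608.6, 224.0, 224.0]
ee_rot: [0.0, 1.0, -0.015, -0.001]
force: [-6.0, -0.6, -2.9]
grip_width: 0.275
```

Run:
```python
from h import *
s=readout.sense();print(s['force'],s['wrist_torque']);go([606,224,225],-1.75)
```

```text
[-5.97869917 -0.6149078  -2.89018203] [-0.09850218  0.9021145   0.01521254]
at [608.6 224.  224. ] yaw -1.69 row cm/deg: [-0.26  0.01 -0.1   0.06]
```

step_arm:
  plan: "0.05 0 0 0 10;0.1 0 0 0 10;0.15 0 0 0 10;0.15 0 0 0 10;0.15 0 0 0 10"

```text
time_s: 13.3
eef_pos: [609.4, 224.0, 224.0]
ee_rot: [0.0, 1.0, -0.015, -0.002]
force: [-10.4, -1.6, -1.6]
grip_width: 0.277
```

Run:
```python
from h import *
s=readout.sense();print(s['force'],s['wrist_torque']);go([606,224,225],-1.75)
```

```text
[-10.38423583  -1.55334484  -1.64513271] [-0.21720824  1.62952989  0.02503477]
at [609.4 224.  224. ] yaw -1.68 row cm/deg: [-0.34  0.01 -0.1   0.07]
```

step_arm:
  plan: "0.08 0 0 0 10;0.13 0 0 0 10;0.13 0 0 0 10;0.13 0 0 0 10"

```text
time_s: 13.7
eef_pos: [610.2, 223.9, 224.0]
ee_rot: [0.0, 1.0, -0.015, -0.003]
force: [-15.7, -2.8, -0.4]
grip_width: 0.267
```

step_arm:
  plan: "-0.05 0 0 0 10;-0.1 0 0 0 10;-0.15 0 0 0 10;-0.2 0 0 0 10;-0.25 0 0.03 0 10;-0.25 0 0.06 0 10;-0.25 0 0.06 0 10"

```text
time_s: 14.4
eef_pos: [608.9, 224.0, 223.9]
ee_rot: [0.0, 1.0, -0.015, -0.001]
force: [-7.1, -1.5, 0.2]
grip_width: 0.274
```

Run:
```python
from h import *
s=readout.sense();print(s['force'],s['wrist_torque']);go([606,224,225],-1.75)
```

```text
[-7.12813829 -1.47516277  0.16639014] [-0.12755877  1.09411339  0.00533386]
at [608.9 224.  223.9] yaw -1.69 row cm/deg: [-0.29  0.01 -0.11  0.06]
```

step_arm:
  plan: "-0.05 0 0 0 10;-0.1 0 0 0 10;-0.15 0 0 0 10;-0.2 0 0 0 10;-0.2 0 0 0 15;-0.2 0 0 0 30;-0.2 0 0 0 30;-0.2 0 0 0 60;-0.2 0 0 0 100;-0.2 0 0 0 100"

```text
time_s: 15.4
eef_pos: [607.6, 224.0, 223.5]
ee_rot: [-0.0, 1.0, -0.015, 0.0]
force: [0.5, 0.5, -0.5]
grip_width: 0.8
```

Run:
```python
from h import *
s=readout.sense();print(s['force'],s['wrist_torque']);go([606,224,340],-1.75)
```

```text
[ 0.49592092  0.47812352 -0.48695167] [0.01784556 0.01006652 0.02199112]
at [607.6 224.  223.5] yaw -1.7 row cm/deg: [ -0.16   0.   -11.65   0.05]
```

step_arm:
  plan: "0 0 0 0 100;0 0 0 0 100;0 0 -1 0 100;0 0 -3 0 100;0 0 -6 0 100;0 0 -9 0 100;0 0 -11 0 100;0 0 -12 0 100;0 0 -12 0 100"

```text
time_s: 16.3
eef_pos: [607.8, 224.1, 345.7]
ee_rot: [-0.0, 1.0, -0.015, 0.002]
force: [-0.4, -0.2, -1.3]
grip_width: 1.0
```

Run:
```python
from h import *
s=readout.sense();print(s['force'])
im,d,W,c=shot('w5'); np.savez('w5.npz',im=im,d=d,W=W)
P=W.reshape(-1,3);P=P[~np.isnan(P[:,0])]
b=P[(abs(P[:,2]-279.5)<2.5)&(abs(P[:,1]-225)<18)&(P[:,0]>560)&(P[:,0]<625)]
print(len(b),np.percentile(b,[1,5,50,95,99],axis=0).round(1).tolist())
go([588,-174,340],3.2); print(s['joints'])
```

```text
[-0.36346391 -0.18718439 -1.34057873]
1291 [[597.0, 213.3, 277.6], [598.2, 214.1, 278.0], [610.8, 224.8, 279.2], [623.1, 235.6, 280.3], [624.3, 236.6, 280.9]]
at [607.6 224.  344.2] yaw -1.7 row cm/deg: [-0.78 39.84  0.42 -4.9 ]
[ 1.72671754e-01  5.81031209e-01  7.48528278e-01 -1.01612187e-05
  1.80824492e+00  1.77314007e+00]
```

View pics/w5.png

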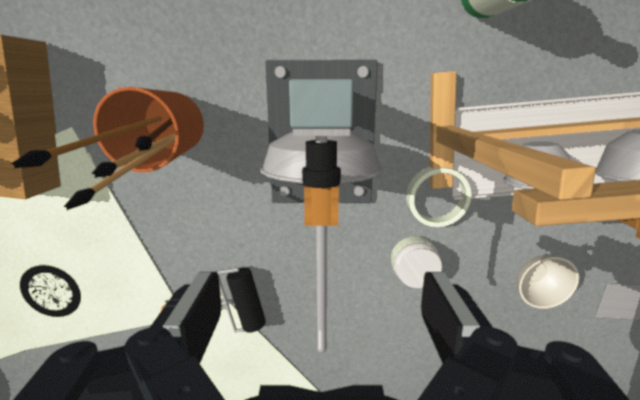

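step_arm:
  plan: "-0.8 4 0 -2 100;-0.8 9 0 -4 100;-0.8 14 0 -4.9 100;-0.8 19 0 -4.9 100;-0.8 24 0 -4.9 100;-0.8 29 0 -4.9 100;-0.8 34 0 -4.9 100;-0.8 38 0 -4.9 100;-0.8 39.8 0 -4.9 100;-0.8 39.8 0 -4.9 100"

```text
time_s: 17.35
eef_pos: [587.3, -175.4, 342.3]
ee_rot: [-0.0, 1.0, 0.026, -0.001]
force: [0.1, -0.3, 0.4]
grip_width: 1.0
```

step_arm:
  plan: "0 0 0 0 100;0 0 0 0 100"

```text
time_s: 17.55
eef_pos: [588.0, -171.9, 343.6]
ee_rot: [-0.0, 1.0, 0.029, 0.0]
force: [0.1, -0.4, -0.7]
grip_width: 1.001
```

Run:
```python
from h import *
im,d,W,c=shot('w6')
go([587.5,-173.7,223.5],3.2)
P=W.reshape(-1,3);P=P[~np.isnan(P[:,0])]
for x0,y in((591,-173),(586,-43)):
    b=P[(abs(P[:,2]-279.5)<1.8)&(abs(P[:,1]-y)<30)&(P[:,0]>x0-20)&(P[:,0]<x0+18)]
    print(len(b),np.percentile(b,[1,5,50,95,99],axis=0).round(1).tolist())
```

```text
at [ 588.  -171.9  343.6] yaw 3.32 row cm/deg: [-0.06  0.17 12.01  0.12]
1391 [[575.6, -185.3, 278.0], [576.8, -184.1, 278.3], [590.3, -173.3, 279.4], [603.4, -162.4, 280.4], [605.6, -161.3, 280.8]]
1379 [[566.6, -56.0, 277.8], [567.8, -55.1, 278.2], [581.0, -44.0, 279.2], [593.8, -33.0, 280.2], [598.1, -31.7, 280.8]]
```

step_arm:
  plan: "-0.1 0.15 2 0.1 100;-0.1 0.15 4 0.1 100;-0.1 0.15 6 0.1 100;-0.1 0.15 8 0.1 100;-0.1 0.15 10 0.1 100;-0.1 0.15 11 0.1 100;-0.1 0.15 11.8 0.1 100;-0.1 0.15 12 0.1 100;-0.1 0.15 12 0.1 100;-0.1 0.15 12 0.1 100"

```text
time_s: 18.6
eef_pos: [587.1, -175.2, 224.2]
ee_rot: [0.0, 1.0, 0.027, 0.001]
force: [-0.1, -0.5, 0.5]
grip_width: 0.998
```

Run:
```python
from h import *
go([587,-173.4,223.5],3.2)
```

```text
at [ 587.1 -175.2  224.2] yaw 3.1 row cm/deg: [ 0.   -0.18  0.07 -0.1 ]
```

Correct, grip, lift and withdraw.

step_arm:
  plan: "0 -0.18 0.07 0 100;0 -0.18 0.07 0 60;0 -0.18 0.07 0 40;0 -0.18 0.07 0 20;0 -0.18 0.07 0 10;0 -0.18 0.07 0 10;0 -0.18 0.07 0 10;0 -0.18 0.07 0 10;0 -0.18 0.07 0 10"
  grip_force: 50

```text
time_s: 19.5
eef_pos: [586.8, -173.5, 222.9]
ee_rot: [0.0, 1.0, 0.027, 0.0]
force: [0.5, -0.7, 1.2]
grip_width: 0.28
```

step_arm:
  plan: "0 0 -0.3 0 10;0 0 -0.7 0 10;0 0 -1.0 0 10;0 0 -1.05 0 10;-1 0 -1.05 0 10;-2 0 -1.05 0 10;-3 0 -1.05 0 10;-4 0 -1.05 0 10;-5 0 -1.05 0 10;-6 0 -1.05 0 10"

```text
time_s: 20.5
eef_pos: [526.3, -176.5, 233.1]
ee_rot: [-0.0, 1.0, 0.027, -0.0]
force: [-0.2, 0.5, -1.7]
grip_width: 0.273
```

Run:
```python
from h import *
s=readout.sense();print(s['force'],s['grip_width']);go([440,227.8,320],-1.7)
```

```text
[-0.19378373  0.53165095 -1.68831577] 0.2734701905734228
at [ 526.3 -176.5  233.1] yaw 3.1 row cm/deg: [ -6.43 -40.84  -8.69   4.8 ]
```

step_arm:
  plan: "-1 0 -1 0 10;-2 0 -3 0 10;-3.5 -1 -5 1 10;-5 -3 -7 2 10;-6 -5.5 -8.2 3 10;-6 -8 -8.5 4 10;-6 -11 -8.5 4.8 10;-6 -14 -8.5 4.8 10;-6 -17 -8.5 4.8 10;-6 -20 -8.5 4.8 10"

```text
time_s: 21.5
eef_pos: [455.7, 21.0, 319.1]
ee_rot: [0.0, 1.0, -0.015, 0.001]
force: [0.5, -0.2, -2.0]
grip_width: 0.268
```

step_arm:
  plan: "-0.2 -3 0 0 10;-0.4 -6 0 0 10;-0.6 -9 0 0 10;-0.8 -12 0 0 10;-1.1 -15 0 0 10;-1.4 -17.5 0 0 10;-1.5 -19.5 0 0 10;-1.5 -20.5 0 0 10;-1.5 -20.8 0 0 10;-1.5 -20.8 0 0 10"

```text
time_s: 22.5
eef_pos: [447.3, 227.9, 318.4]
ee_rot: [0.0, 1.0, -0.015, 0.0]
force: [0.1, -0.3, -2.0]
grip_width: 0.272
```

Run:
```python
from h import *
s=readout.sense();print(s['force'],s['grip_width']);go([450,228.4,234.6],-1.7)
```

```text
[ 0.06231253 -0.3229246  -2.00389372] 0.2716873177203831
at [447.3 227.9 318.4] yaw -1.7 row cm/deg: [ 0.27 -0.06  8.38 -0.  ]
```

step_arm:
  plan: "0.2 -0.06 1 0 10;0.2 -0.06 3 0 10;0.2 -0.06 5 0 10;0.2 -0.06 6.8 0 10;0.2 -0.06 7.9 0 10;0.2 -0.06 8.4 0 10;0.2 -0.06 8.4 0 10;0.2 -0.06 8.4 0 10"

```text
time_s: 23.3
eef_pos: [449.6, 228.7, 234.9]
ee_rot: [-0.0, 1.0, -0.015, 0.001]
force: [0.3, 0.1, -1.6]
grip_width: 0.277
```

```bash
cat > al.py <<'E'
from h import *
im,d,W,c=shot('al')
s=readout.sense();p=s['eef_pos'];print(s['force']);go([450,228.4,234.6],-1.7)
P=W.reshape(-1,3);P=P[~np.isnan(P[:,0])]
zt=p[2]+39.6+17
b=P[(abs(P[:,2]-zt)<2.5)&(abs(P[:,1]-p[1])<20)&(abs(P[:,0]-p[0])<22)];print('top z',np.median(b[:,2]), 'x',np.percentile(b[:,0],[2,98]))
for x in (p[0]-8,p[0]-4,p[0],p[0]+14,p[0]+17):
    q=b[(abs(b[:,0]-x)<2)]
    if len(q)>9:print(x.round(1),np.percentile(q[:,1],[2,98]).round(1),np.percentile(q[:,1],[2,98]).mean())
h=P[(P[:,2]>266)&(P[:,2]<286)&(P[:,0]>p[0]+22)&(P[:,0]<600)&(abs(P[:,1]-227)<8)]
xs=[];ys=[]
for x in range(492,560,8):
    q=h[abs(h[:,0]-x)<4]
    if len(q)>20: xs.append(x);ys.append(np.percentile(q[:,1],[2,98]).mean())
k=np.polyfit(xs,ys,1);print('hook y at tcp x',np.polyval(k,p[0]),'slope deg',np.degrees(k[0]),'tip x',h[:,0].min())
E
python3 al.py
```

```text
[ 0.50281492  0.94544057 -2.98053311]
at [449.7 228.8 235. ] yaw -1.71 row cm/deg: [ 0.03  0.04  0.04 -0.01]
top z 291.3195662385988 x [439.2287456  466.63788324]
441.7 [218.3 241.4] 229.84806956352372
445.7 [218.2 241.2] 229.727155882621
449.7 [218.2 241. ] 229.61610418101753
463.7 [217.5 246. ] 231.78206449320547
466.7 [217.6 240.6] 229.12673436087894
hook y at tcp x 229.31930009918514 slope deg -1.6456487329276075 tip x 485.136913601628
```

step_arm:
  plan: "0.5 0 0.05 0 10;1.2 0 0.05 0 10;2 0 0.05 0 10;2.8 0 0.05 0 10;3.6 0 0.05 0 10;4.4 0 0.05 0 10;5.2 0 0.05 0 10;6 0 0.05 0 10;6.6 0 0.15 0 10;7.2 0 0.4 0 10"

```text
time_s: 24.35
eef_pos: [521.8, 226.6, 230.2]
ee_rot: [-0.0, 1.0, -0.015, 0.0]
force: [0.4, -0.4, -1.7]
grip_width: 0.274
```

step_arm:
  plan: "0.8 0 0.1 0 10;1.6 0 0.1 0 10;2.4 0 0.2 0 10;3.2 0 0.3 0 10;3.9 0 0.4 0 10;4.5 0 0.4 0 10;4.9 0 0.5 0 10;5.2 0 0.5 0 10;5.4 0 0.5 0 10;5.4 0 0.5 0 10"

```text
time_s: 25.35
eef_pos: [575.3, 225.0, 225.2]
ee_rot: [-0.0, 1.0, -0.015, 0.0]
force: [-0.4, -0.6, -2.8]
grip_width: 0.274
```

Run:
```python
from h import *
s=readout.sense();print(s['force'],s['wrist_torque']);go([579.5,225,224],-1.7)
```

```text
[-0.35032664 -0.60637918 -2.77476559] [0.00484991 0.06784421 0.0302834 ]
at [575.3 225.  225.2] yaw -1.7 row cm/deg: [ 0.42 -0.01  0.12 -0.  ]
```

step_arm:
  plan: "0.1 0 0.05 0 10;0.2 0 0.1 0 10;0.3 0 0.12 0 10;0.4 0 0.12 0 10;0.4 0 0.12 0 10"

```text
time_s: 25.85
eef_pos: [579.3, 224.9, 224.0]
ee_rot: [0.0, 1.0, -0.015, -0.0]
force: [-0.5, -0.3, -1.8]
grip_width: 0.278
```

step_arm:
  plan: "0.05 0 0 0 10;0.1 0 0 0 10;0.15 0 0 0 10;0.15 0 0 0 10"

```text
time_s: 26.25
eef_pos: [580.2, 224.9, 223.9]
ee_rot: [0.0, 1.0, -0.015, -0.001]
force: [-5.0, 0.1, -2.4]
grip_width: 0.275
```

step_arm:
  plan: "0.05 0 0 0 10;0.1 0 0 0 10;0.15 0 0 0 10;0.15 0 0 0 10"

```text
time_s: 26.65
eef_pos: [581.0, 224.9, 223.8]
ee_rot: [0.0, 1.0, -0.015, -0.002]
force: [-9.1, -1.6, -1.5]
grip_width: 0.277
```

step_arm:
  plan: "0.08 0 0 0 10;0.13 0 0 0 10;0.13 0 0 0 10;0.13 0 0 0 10"

```text
time_s: 27.05
eef_pos: [581.6, 224.8, 223.8]
ee_rot: [0.0, 1.0, -0.015, -0.003]
force: [-13.2, -2.1, 0.4]
grip_width: 0.277
```

step_arm:
  plan: "-0.05 0 0 0 10;-0.1 0 0 0 10;-0.15 0 0 0 10;-0.2 0 0.02 0 10;-0.25 0 0.04 0 10;-0.3 0 0.05 0 10;-0.36 0 0.05 0 10;-0.4 0 0.05 0 10;-0.4 0 0.05 0 10"

```text
time_s: 27.95
eef_pos: [579.7, 224.9, 223.5]
ee_rot: [-0.0, 1.0, -0.015, 0.0]
force: [0.6, -0.7, -2.3]
grip_width: 0.27
```

Run:
```python
from h import *
s=readout.sense();print(s['force'],s['wrist_torque']);go([579.5,225,224],-1.7)
```

```text
[ 0.59406899 -0.73570904 -2.31907571] [0.00052961 0.02431126 0.0143638 ]
at [579.7 224.9 223.5] yaw -1.71 row cm/deg: [-0.02 -0.01 -0.05 -0.01]
```

step_arm:
  plan: "0.05 0 0.05 0 10;0.08 0 0.1 0 10;0.08 0 0.1 0 10;0.08 0 0.1 0 15;0.08 0 0.1 0 30;0.08 0 0.1 0 30;0.08 0 0.1 0 60;0.08 0 0.1 0 100;0.08 0 0.1 0 100;0.08 0 0.1 0 100"

```text
time_s: 28.95
eef_pos: [580.4, 224.9, 222.5]
ee_rot: [-0.0, 1.0, -0.015, 0.0]
force: [0.4, 1.5, -0.4]
grip_width: 0.954
```

step_arm:
  plan: "0 0 0 0 100;0 0 0 0 100;0 0 -1 0 100;0 0 -3 0 100;0 0 -6 0 100;0 0 -9 0 100;0 0 -11 0 100;0 0 -12 0 100;0 0 -12 0 100;0 0 -12 0 100"

```text
time_s: 29.95
eef_pos: [580.2, 224.8, 341.5]
ee_rot: [0.0, 1.0, -0.015, -0.001]
force: [0.1, -0.3, -0.1]
grip_width: 1.001
```

Run:
```python
from h import *
s=readout.sense();print(s['force'])
im,d,W,c=shot('w7')
P=W.reshape(-1,3);P=P[~np.isnan(P[:,0])]
b=P[(abs(P[:,2]-279.)<3)&(abs(P[:,1]-225)<18)&(P[:,0]>540)&(P[:,0]<640)]
for x in range(560,630,3):
    q=b[abs(b[:,0]-x)<1.5]
    if len(q)>9: print(x,len(q),np.percentile(q[:,1],[2,98]).round(1),np.median(q[:,2]).round(1))
go([578.5,-43.8,344],3.2)
```

```text
[ 0.10053058 -0.26487384 -0.11978749]
569 79 [214.5 236.9] 278.9
572 130 [214.5 237.5] 278.9
575 139 [214.5 237.4] 279.0
578 142 [214.4 237.2] 278.9
581 145 [214.3 237.1] 278.8
584 139 [214.9 237.7] 278.8
587 147 [214.3 237.5] 278.8
590 145 [214.2 237.4] 278.9
593 150 [213.5 237.2] 278.8
596 148 [213.4 237. ] 278.9
599 155 [213.5 236.8] 278.9
602 155 [213.4 236.8] 279.1
605 158 [213.5 236.7] 279.0
608 164 [213.3 236.5] 279.0
611 156 [213.3 236.3] 278.9
614 159 [213.2 236.2] 278.9
617 162 [213.3 236.1] 279.0
620 164 [213.3 235.9] 279.0
623 161 [213.1 235.7] 279.0
626 100 [212.9 235.8] 279.9
629 96 [212.8 235.7] 280.5
at [580.1 224.8 341.2] yaw -1.7 row cm/deg: [ 0.64 26.86 -0.28 -4.9 ]
```

View pics/w7.png

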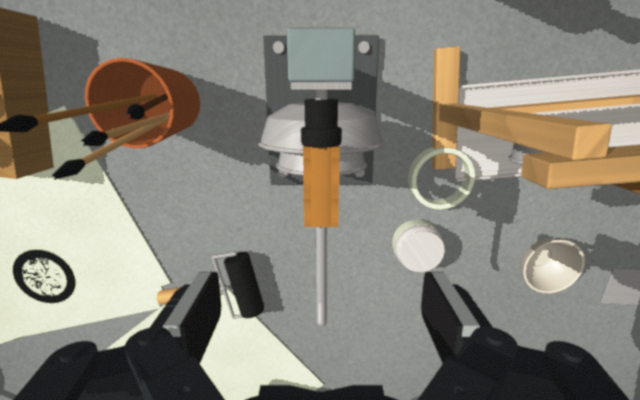

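step_arm:
  plan: "0.6 3 0 -2 100;0.6 7 0 -4 100;0.6 12 0 -4.9 100;0.6 17 0 -4.9 100;0.6 21 0 -4.9 100;0.6 24.5 0 -4.9 100;0.6 26.5 0 -4.9 100;0.6 26.9 0 -4.9 100;0.6 26.9 0 -4.9 100;0.6 26.9 0 -4.9 100"

```text
time_s: 31.0
eef_pos: [578.3, -43.1, 342.2]
ee_rot: [-0.0, 1.0, 0.028, -0.0]
force: [0.3, 0.5, 0.1]
grip_width: 0.999
```

Run:
```python
from h import *
im,d,W,c=shot('w8')
go([578.5,-43.8,223.5],3.2)
P=W.reshape(-1,3);P=P[~np.isnan(P[:,0])]
b=P[(abs(P[:,2]-279.5)<1.8)&(abs(P[:,1]+43)<30)&(P[:,0]>561)&(P[:,0]<598)]
print(len(b),np.percentile(b,[1,5,50,95,99],axis=0).round(1).tolist())
```

```text
at [578.3 -43.  342.3] yaw 3.28 row cm/deg: [1.000e-02 8.000e-02 1.188e+01 8.000e-02]
1362 [[566.3, -55.5, 277.9], [567.8, -54.4, 278.2], [580.9, -43.7, 279.3], [593.5, -33.0, 280.3], [597.5, -31.9, 280.7]]
```

step_arm:
  plan: "0 0.05 2 0.1 100;0 0.05 4 0.1 100;0 0.05 6 0.1 100;0 0.05 8 0.1 100;0 0.05 10 0.1 100;0 0.05 11 0.1 100;0 0.05 11.7 0.1 100;0 0.05 11.9 0.1 100;0 0.05 11.9 0.1 100;0 0.05 11.9 0.1 100"

```text
time_s: 32.05
eef_pos: [578.7, -44.7, 224.3]
ee_rot: [0.0, 1.0, 0.027, 0.001]
force: [-0.4, 0.5, 0.3]
grip_width: 0.999
```

Run:
```python
from h import *
go([578,-43.7,223.5],3.2)
```

```text
at [578.7 -44.7 224.3] yaw 3.1 row cm/deg: [-0.06 -0.11  0.08 -0.1 ]
```

step_arm:
  plan: "-0.05 -0.1 0.08 0 100;-0.05 -0.1 0.08 0 60;-0.05 -0.1 0.08 0 40;-0.05 -0.1 0.08 0 20;-0.05 -0.1 0.08 0 10;-0.05 -0.1 0.08 0 10;-0.05 -0.1 0.08 0 10;-0.05 -0.1 0.08 0 10;-0.05 -0.1 0.08 0 10"
  grip_force: 50

```text
time_s: 32.95
eef_pos: [577.9, -43.8, 222.9]
ee_rot: [0.0, 1.0, 0.027, 0.0]
force: [0.3, -0.5, 2.3]
grip_width: 0.277
```

step_arm:
  plan: "0 0 -0.3 0 10;0 0 -0.7 0 10;0 0 -1.0 0 10;0 0 -1.05 0 10;-1 0 -1.05 0 10;-2 0 -1.05 0 10;-3 0 -1.05 0 10;-4 0 -1.05 0 10;-5 0 -1.05 0 10;-6 0 -1.05 0 10"

```text
time_s: 33.95
eef_pos: [517.3, -46.9, 233.1]
ee_rot: [-0.0, 1.0, 0.027, -0.0]
force: [0.3, -0.1, -2.7]
grip_width: 0.276
```

Run:
```python
from h import *
s=readout.sense();print(s['force'],s['grip_width']);go([447,228.4,320],-1.7)
```

```text
[ 0.32767878 -0.06469326 -2.70214353] 0.27565319547836425
at [517.3 -46.9 233.1] yaw 3.1 row cm/deg: [ -5.53 -27.87  -8.69   4.8 ]
```

step_arm:
  plan: "-1 0 -1 0 10;-2 0 -3 0 10;-3.5 -1 -5 1 10;-4.5 -3 -7 2 10;-5.5 -6 -8.2 3 10;-5.5 -9 -8.5 4 10;-5.5 -12 -8.5 4.8 10;-5.5 -15 -8.5 4.8 10;-5.5 -18 -8.5 4.8 10;-5.5 -21 -8.5 4.8 10"

```text
time_s: 34.95
eef_pos: [451.2, 160.9, 319.1]
ee_rot: [-0.0, 1.0, -0.015, 0.001]
force: [0.5, -0.3, -1.8]
grip_width: 0.276
```

step_arm:
  plan: "-0.1 -2.5 0 0 10;-0.3 -4.5 0 0 10;-0.5 -6.2 0 0 10;-0.5 -6.9 0 0 10;-0.5 -6.9 0 0 10;-0.5 -6.9 0 0 10"

```text
time_s: 35.55
eef_pos: [448.7, 228.3, 318.4]
ee_rot: [0.0, 1.0, -0.015, 0.0]
force: [-0.1, 0.1, -2.2]
grip_width: 0.273
```

Run:
```python
from h import *
s=readout.sense();print(s['force'],s['grip_width']);go([450,228.4,234.6],-1.7)
```

```text
[-0.10974054  0.13575844 -2.24631809] 0.27292115673673056
at [448.7 228.3 318.4] yaw -1.72 row cm/deg: [ 0.13 -0.02  8.38 -0.02]
```

step_arm:
  plan: "0.1 0 1 0 10;0.1 0 3 0 10;0.1 0 5 0 10;0.1 0 6.8 0 10;0.1 0 7.9 0 10;0.1 0 8.4 0 10;0.1 0 8.4 0 10;0.1 0 8.4 0 10"

```text
time_s: 36.35
eef_pos: [450.0, 228.8, 234.9]
ee_rot: [-0.0, 1.0, -0.015, 0.001]
force: [-0.4, 0.0, -1.0]
grip_width: 0.271
```

```bash
python3 al.py
```

```text
[ 0.08885457  0.33773051 -1.58528669]
at [450.  228.9 234.9] yaw -1.71 row cm/deg: [-0.    0.05  0.03 -0.01]
top z 291.27853598130457 x [438.68649431 466.19696623]
442.0 [218.4 241.5] 229.98198745670507
446.0 [218.3 241.2] 229.79321316434664
450.0 [218.4 241.1] 229.78093311855253
464.0 [217.7 245.7] 231.69719362275686
467.0 [217.8 240.8] 229.31852690340833
hook y at tcp x 229.21626947171123 slope deg -1.6138202038901017 tip x 485.1313389569651
```

step_arm:
  plan: "0.5 0.04 0.1 0 10;1.2 0.04 0.1 0 10;2 0.04 0.1 0 10;2.8 0.04 0.1 0 10;3.6 0.04 0.1 0 10;4.4 0.04 0.1 0 10;5.2 0.04 0.1 0 10;6 0.04 0.1 0 10;6.6 0.04 0.2 0 10;7.2 0.04 0.4 0 10"

```text
time_s: 37.4
eef_pos: [522.2, 226.3, 230.1]
ee_rot: [-0.0, 1.0, -0.015, 0.0]
force: [-0.2, 0.0, -1.0]
grip_width: 0.272
```

step_arm:
  plan: "0.6 0 0.1 0 10;1.2 0 0.2 0 10;1.7 0 0.3 0 10;2.1 0 0.4 0 10;2.4 0 0.5 0 10;2.6 0 0.5 0 10;2.7 0 0.5 0 10;2.7 0 0.55 0 10"

```text
time_s: 38.2
eef_pos: [548.7, 225.5, 224.8]
ee_rot: [-0.0, 1.0, -0.015, 0.0]
force: [0.2, 0.3, -1.8]
grip_width: 0.272
```

Run:
```python
from h import *
s=readout.sense();print(s['force'],s['wrist_torque']);go([551.5,225.5,223.5],-1.7)
```

```text
[ 0.23964879  0.28862596 -1.76055265] [ 0.04791758 -0.01863603  0.00758479]
at [548.7 225.5 224.8] yaw -1.71 row cm/deg: [ 0.28 -0.01  0.13 -0.01]
```

step_arm:
  plan: "0.1 0 0.05 0 10;0.2 0 0.1 0 10;0.3 0 0.13 0 10;0.35 0 0.13 0 10;0.35 0 0.13 0 10"

```text
time_s: 38.7
eef_pos: [552.1, 225.4, 223.4]
ee_rot: [-0.0, 1.0, -0.015, -0.0]
force: [-0.1, 0.4, -1.0]
grip_width: 0.271
```

step_arm:
  plan: "0.05 0 0 0 10;0.1 0 0 0 10;0.15 0 0 0 10;0.15 0 0 0 10"

```text
time_s: 39.1
eef_pos: [552.8, 225.5, 223.3]
ee_rot: [0.0, 1.0, -0.015, -0.001]
force: [-5.1, 0.5, -0.9]
grip_width: 0.275
```

step_arm:
  plan: "0.05 0 0 0 10;0.1 0 0 0 10;0.12 0 0 0 10;0.12 0 0 0 10"

```text
time_s: 39.5
eef_pos: [553.4, 225.5, 223.2]
ee_rot: [0.0, 1.0, -0.015, -0.002]
force: [-9.3, 0.4, 0.7]
grip_width: 0.277
```

step_arm:
  plan: "0.08 0 0 0 10;0.13 0 0 0 10;0.13 0 0 0 10;0.13 0 0 0 10"

```text
time_s: 39.9
eef_pos: [554.1, 225.5, 223.2]
ee_rot: [0.0, 1.0, -0.015, -0.003]
force: [-12.4, 0.0, 0.1]
grip_width: 0.272
```

step_arm:
  plan: "-0.05 0 0 0 10;-0.1 0 0 0 10;-0.15 0 0 0 10;-0.2 0 0.02 0 10;-0.25 0 0.04 0 10;-0.3 0 0.05 0 10;-0.33 0 0.07 0 10;-0.33 0 0.07 0 10"

```text
time_s: 40.7
eef_pos: [553.0, 225.3, 222.7]
ee_rot: [-0.0, 1.0, -0.015, 0.0]
force: [-0.8, -0.4, -2.4]
grip_width: 0.275
```

Run:
```python
from h import *
s=readout.sense();print(s['force'],s['wrist_torque']);go([551.5,225.5,223.5],-1.7)
```

```text
[-0.83571958 -0.38566389 -2.38030741] [-0.01351082  0.06751286 -0.02513454]
at [553.  225.3 222.7] yaw -1.71 row cm/deg: [-0.16 -0.01 -0.08 -0.01]
```

Lower a hair, release, rise.

step_arm:
  plan: "0 0 0.05 0 10;0.02 0 0.1 0 10;0.02 0 0.1 0 10;0.02 0 0.1 0 15;0.02 0 0.1 0 30;0.02 0 0.1 0 30;0.02 0 0.1 0 60;0.02 0 0.1 0 100;0.02 0 0.1 0 100;0.02 0 0.1 0 100"

```text
time_s: 41.7
eef_pos: [553.0, 225.4, 221.7]
ee_rot: [-0.0, 1.0, -0.015, 0.0]
force: [-0.1, 0.5, -0.7]
grip_width: 0.952
```

step_arm:
  plan: "0 0 0 0 100;0 0 0 0 100;0 0 -1 0 100;0 0 -3 0 100;0 0 -6 0 100;0 0 -9 0 100;0 0 -11 0 100;0 0 -12 0 100;0 0 -12 0 100;0 0 -12 0 100"

```text
time_s: 42.7
eef_pos: [552.9, 225.3, 340.7]
ee_rot: [0.0, 1.0, -0.015, -0.001]
force: [-0.4, 0.4, -0.7]
grip_width: 1.004
```

Run:
```python
from h import *
s=readout.sense();print(s['force'])
im,d,W,c=shot('w9')
P=W.reshape(-1,3);P=P[~np.isnan(P[:,0])]
b=P[(abs(P[:,2]-279.)<3)&(abs(P[:,1]-225)<18)&(P[:,0]>520)&(P[:,0]<640)]
for x in range(530,630,3):
    q=b[abs(b[:,0]-x)<1.5]
    if len(q)>9: print(x,len(q),np.percentile(q[:,1],[2,98]).round(1),np.median(q[:,2]).round(1))
im2,_=cams.capture('scene'); cv2.imwrite('pics/f.png',np.vstack([cv2.resize(im[:330],(560,289)),cv2.resize(im2[140:330,190:510],(560,305))])[:,:,::-1])
```

```text
[-0.35896403  0.36012606 -0.71667628]
542 122 [215.  237.4] 278.5
545 136 [215. 238.] 278.7
548 131 [214.9 237.5] 278.7
551 144 [214.9 237.6] 278.6
554 134 [214.9 237.6] 278.4
557 145 [214.8 237.6] 278.6
560 149 [214.7 238. ] 278.5
563 154 [214.1 237.8] 278.5
566 149 [214.  237.7] 278.5
569 145 [214.5 237.1] 278.6
572 156 [214.7 237.4] 278.7
575 148 [214.6 237.2] 278.7
578 160 [214.6 237.7] 278.7
581 161 [213.9 237.6] 278.8
584 162 [213.9 237.4] 278.7
587 170 [213.7 237.3] 278.6
590 164 [213.7 237. ] 278.7
593 175 [213.9 237.1] 278.7
596 162 [213.8 236.8] 278.8
599 171 [213.5 236.7] 278.8
602 172 [213.5 236.4] 278.9
605 172 [213.7 236.5] 278.9
608 178 [213.4 236.4] 278.8
611 176 [213.4 236.2] 278.7
614 180 [213.3 236.1] 278.8
617 191 [212.6 236. ] 278.7
620 190 [212.6 236.4] 278.8
623 194 [212.6 236.3] 278.8
626 135 [212.8 235.8] 279.6
629 113 [213.  236.2] 280.1
```

View pics/f.png

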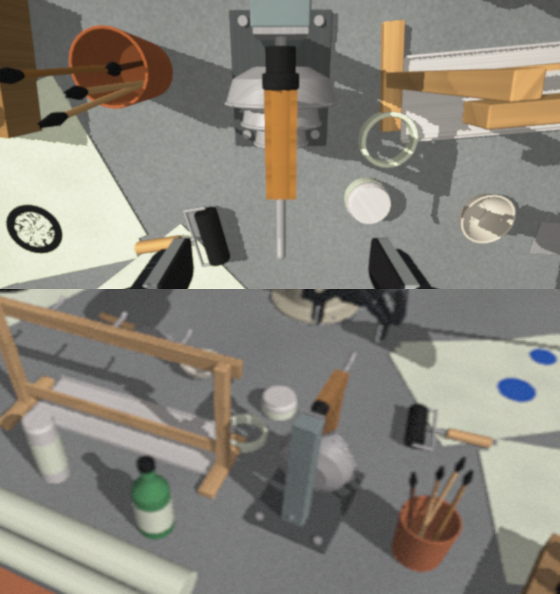

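```bash
python3 -c "
from rig import workorder
print(workorder.finish_job())"
```

```text
the job is handed in; nothing more can be done
None
```

All three pans are on the long hook in the order asked: large, then medium, then small. The job was handed in at about 43 s, within the 72 s limit.

- **Pressing home:** I pressed the large pan against the buffer to about 16 N, the medium to about 13 N and the small to about 12 N. I backed off to light or no contact before letting go of each one.
- **Last check:** The wrist camera showed the three butts in one unbroken run of about 84 mm (3 × 28 mm) from the sleeve's front. They were level at hanging height and in line with the hook.
- **Arm and other things:** The gripper was open and clear above the pans, with about zero force on the tool. The things visible in the last pictures looked unmoved. I compared those by eye only and did not measure them again.
- **Small disagreement:** For the large pan, the camera put butt-to-buffer contact about 1.5 mm before the force showed it. That is within the stated calibration, and I went by the force.

No check failed.

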